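# Part-used strip rolls onto the dowel rack in order of size

## Robot

A 6-joint arm with a two-finger parallel gripper is mounted at the origin on a cart in front of the work surface, level with it; the furniture and walls round the work are solid. World frame = base frame: x ahead of the robot, y to its left, z up, the work surface at z = 0. Lengths are in m, angles in rad, forces in N, time in s.
With the tool pointing down it reaches from about 0.35 to 0.775 m from the base axis. Payload 5.5 kg.
Tool frame: the origin (TCP) lies at the very end of the fingers, on their centre line; the grasp point (between the pads) lies 19 mm behind it; z points along the fingers, y is the line along which they close (so a half turn about z gives the same grasp; the last joint's range is limited). The gripper opens to 85 mm and grips with 20 to 120 N. Pads are 22 mm wide; open, the fingers measure 114 mm over their backs; the gripper's body (76 mm by 85 mm) begins 54 mm behind the grasp point. The pads swing forward as they close: fully open they stand 13 mm farther back than shut.
Start: joints at [-1.461, 0.313, 0.046, 1.304, 0, 1.431], TCP at [0.142, -0.557, 0.231] pointing down, gripper open.
Joint ranges: [-2.76, 2.76], [-0.86, 1.69], [-1.03, 1.26], [-2.2, 2.34], [-1.47, 1.5], [-3.14, 3.14]. Speed limits (rad/s): [2.57, 2.57, 3.14, 3.14, 3.14, 3.14].

## Interface

Orientations are given as a unit quaternion [w, x, y, z].
In Python, from workcell import env, cams, ticket, spotter gives the robot as it stands.
- The arm moves only by the tool jog_arm, never from a script. Its argument "increments" is a list that holds one entry, the list of rows, each a list of 7 numbers: the shift along the tool's x, y, z in units of 0.25 m (1.0 is 0.25 m), then the turn, a rotation vector about the tool's x, y, z in units of 180 degrees (1.0 is 180 degrees), then the closure in counts, from 0 (fully open) to 255 (shut). A call has 1 to 20 rows; each row shifts and turns the commanded pose from where the row before left it, along the tool's axes as they then stand; what a row does not reach is not made up. A row lasts 1/10 s, in which the tool goes at most 50 mm and 8.59 degrees, less where a joint would pass 70% of its speed; a pose out of reach is approached as far as the arm can. A call with a number of a shift or a turn outside -1 to 1 is refused whole. A call with a gripper value outside its range is refused whole. The fingers move at their own pace and stop on an object; "force" is the grip in N (left out, the last holds). Time passes only in rows, so rows that do not move let the fingers close. It gives the time, the measured TCP pose, the force, the opening and the grip force at its end, in the units of the state.
- env.get_state(): the state, without advancing time (a new reading comes with each control period).
- cams.read_camera(name): name is "scene" or "top" or "wrist"; returns a dict with "pixels" (384x512x3 uint8, red, green, blue), "fx", "fy", "cx", "cy" (pixels), "k1" (the pictures are not rectified: a ray, as slopes to the right and down, at radius r is drawn at 1 + k1 r^2 times it, then the intrinsics apply), "xyz" and "attitude" of the camera in the world; the wrist camera has in their place "mount" (4x4, takes a point from camera to tool coordinates, whose origin is the TCP and whose axes are the flange's). Camera axes: x right, y down, z forward; pixel columns grow to the right and rows downward; lengths in m; the calibration is good to about 2 mm. A picture is of the moment at which its call begins: read the wrist's pose just before it. There is no depth.
- ticket.hand_in(): hands the job in; it is judged then, once.
Trained networks look in the newest picture that a camera, given by its name, has taken for a name from the list of things; names that differ only in an ending like _2 or _b are one class to them, and where a whole thing is asked for, a point or a joint stands for the part that bears it (a point fixed in the world has none). Each returns a list of dicts, best first, with "conf" (0 to 1); they miss things now and then, are a little off and sometimes report something else, mostly with a low value. They report only what shows in the picture. A call takes as long as a camera call. They do not tell look-alikes from the thing itself.
- spotter.find_in(target, camera): "uv" ([column, row] in pixels, amid what is visible of it).
- spotter.cut_out(target, camera): "region" (384x512 bool, what is visible of it) and "uv" ([column, row] in pixels, amid what is visible of it).
- spotter.landmark_of(target, camera): "uv" ([column, row] in pixels: a listed point, or the origin of a listed thing).
The state is a dict: "clock": time; "joint_pos": joint angles; "qvel": joint speeds; "tau": joint torques, N m; "tcp_pos": TCP position; "orientation": TCP orientation; "wrist_force": force on the tool from outside, world axes, zero at the start; "ft_torque": the same for the moment, N m; "finger_gap": finger opening in m; "grip_force": force on a finger pad.
Only numpy, scipy, OpenCV 4.12 (cv2) and the standard library are available. Lean on these libraries where they do the work, as an engineer would, in place of code of your own. Each camera call takes 0.05 s, during which the arm holds its last target. There are 200 camera calls.

## Task

Put the four part-used rolls of gummed paper strip on the dowels of the wooden rack, one roll to a dowel and each lying flat on the board. Line them up in order of size, with the smallest on the dowel nearest the steel water dish, so that it is used up first, and the biggest at the far end. Leave the dish where it stands.

Things in the scene. Friction and masses are not known exactly. Their poses are not given: they have to be found in the camera images.
- roll_small: Smallest roll of white paper strip: a ring lying flat, outer diameter 38 mm, bore 28 mm, 32 mm high, about 30 g, with a brown cardboard core. Origin: centre of its underside; z up along the bore.
- roll_medium: Second smallest roll: the same ring with outer diameter 47 mm, bore 28 mm, 32 mm high, about 45 g. Origin: centre of its underside; z up along the bore.
- roll_large: Second biggest roll: outer diameter 57 mm, bore 28 mm, 32 mm high, about 65 g. Origin: centre of its underside; z up along the bore.
- roll_full: Biggest roll: outer diameter 67 mm, bore 28 mm, 32 mm high, about 90 g. Origin: centre of its underside; z up along the bore.
- roll_rack: The rack: a fixed light wooden board, 80 mm deep and 310 mm long, its top 16 mm above the bench, with a straight row of four equal upright dowels along its length, 80 mm apart; each dowel is 11 mm thick with a domed tip and stands 42 mm above the board. Origin: centre of its underside; y along the row from dowel_d to dowel_a, x away from the robot, z up.
- dowel_a (a point): First dowel of the rack, at its left end as the robot sees it. Point: on the dowel's axis at the board's top face, where a roll's underside comes to rest; axes as for the rack.
- dowel_b (a point): Second dowel from the rack's left end, 80 mm from dowel_a. Point and axes as for dowel_a.
- dowel_c (a point): Third dowel from the left end, 80 mm from dowel_b. Point and axes as for dowel_a.
- dowel_d (a point): Fourth dowel, at the rack's right end, 80 mm from dowel_c. Point and axes as for dowel_a.
- water_dish: Round shallow steel dish, 72 mm across, 21 mm high, loose, standing on the bench just beyond one end of the rack (either end; a paste pot, 60 mm across and 62 mm high, stands beyond the other). Origin: centre of its underside.
There are look-alikes about, which are no part of the job. What is shaped like the roll_small but green or purple is not meant.

How it is judged:
At the end, for the whole second after the job is handed in: Each roll lies flat round its own dowel: axis within 12 mm of the dowel's, underside within 4 mm of the board, tilted less than 0.1 rad, at rest; counted from the dish's end of the rack the order is small, medium, large, full. The dish is within 20 mm of where it stood (((y of water_dish in the frame of dowel_b above 0 m and horizontal distance between roll_small and dowel_a below 0.012 m and z of roll_small in the frame of dowel_a between -0.004 and 0.004 m and horizontal distance between roll_medium and dowel_b below 0.012 m and z of roll_medium in the frame of dowel_b between -0.004 and 0.004 m and horizontal distance between roll_large and dowel_c below 0.012 m and z of roll_large in the frame of dowel_c between -0.004 and 0.004 m and horizontal distance between roll_full and dowel_d below 0.012 m and z of roll_full in the frame of dowel_d between -0.004 and 0.004 m) or (y of water_dish in the frame of dowel_b below 0 m and horizontal distance between roll_small and dowel_d below 0.012 m and z of roll_small in the frame of dowel_d between -0.004 and 0.004 m and horizontal distance between roll_medium and dowel_c below 0.012 m and z of roll_medium in the frame of dowel_c between -0.004 and 0.004 m and horizontal distance between roll_large and dowel_b below 0.012 m and z of roll_large in the frame of dowel_b between -0.004 and 0.004 m and horizontal distance between roll_full and dowel_a below 0.012 m and z of roll_full in the frame of dowel_a between -0.004 and 0.004 m)) and angle between each of roll_small, roll_medium, roll_large, roll_full's own z axis and vertical below 0.1 rad and linear speed of each of roll_small, roll_medium, roll_large, roll_full below 0.02 m/s and distance of water_dish from where it was at the start of the episode below 0.02 m); the robot touches nothing.
It fails at once if the water dish was pushed more than 20 mm (distance of water_dish from where it was at the start of the episode above 0.02 m).
It also fails if it takes over 80 s, if anything falls off the work surface, if the arm or the gripper's body presses on something with over 40 N, if the wrist force passes 120 N, or if a joint passes its speed limit or range.

## Working session

There is one attempt and no reset: what is moved stays moved. The work goes in short steps, Python scripts to look and compute and a tool call to move; the robot and the scene stay as the last step left them, time stands still between calls to the robot, and variables do not carry over. Pictures are saved under pics/ and viewed, at most 14 in all, crops included, and the job is handed in when it is done.

Besides the shell and the picture viewer there is one more tool, called after "Request:" as name([rows], argument=value, ...), one row to a line, values as JSON. jog_arm: Moves the arm, as the interface text tells. Shifts and turns lie within -1 to 1; 1 stands for 0.25 m of shift or 180 degrees of turn. Its arguments: {"type":"object","properties":{"increments":{"type":"array"},"force":{"type":"number"}},"required":["increments"]}

```bash
ls; mkdir -p pics; cat > h.py <<'E'
import numpy as np, cv2
from scipy.spatial.transform import Rotation as R
from workcell import env, cams, ticket, spotter
def rot(q): return R.from_quat([q[1],q[2],q[3],q[0]]).as_matrix()
def campose(name,c,s=None):
    if 'mount' in c:
        M=np.array(c['mount']); Rt=rot(s['orientation'])
        return Rt@M[:3,:3], Rt@M[:3,3]+np.array(s['tcp_pos'])
    a=np.array(c['attitude']); 
    return (rot(a) if a.size==4 else a.reshape(3,3)), np.array(c['xyz'])
def K(c): return np.array([[c['fx'],0,c['cx']],[0,c['fy'],c['cy']],[0,0,1.]])
def pix2z(c,pose,uv,z):
    d=np.array([c['k1'],0,0,0,0.])
    p=cv2.undistortPoints(np.array([[uv]],float),K(c),d)[0,0]
    r=pose[0]@np.array([p[0],p[1],1]); t=pose[1]
    return t+r*(z-t[2])/r[2]
def proj(c,pose,P):
    Rw=pose[0].T; 
    o,_=cv2.projectPoints(np.atleast_2d(P).astype(float),cv2.Rodrigues(Rw)[0],-Rw@pose[1],K(c),np.array([c['k1'],0,0,0,0.]))
    return o[:,0]
def save(c,n): cv2.imwrite('pics/'+n,cv2.cvtColor(c['pixels'],cv2.COLOR_RGB2BGR))
E
python3 - <<'E'
from h import *
s=env.get_state(); print(s)
ims=[]
for n in ['scene','top']:
    c=cams.read_camera(n); ims.append(c); P=campose(n,c,s)
    print(n,{k:v for k,v in c.items() if k!='pixels'})
    save(c,n+'0.png')
    for t in ['roll_small','roll_medium','roll_large','roll_full','roll_rack','water_dish']:
        print(t,[(np.round(d['uv']),round(d['conf'],2),np.round(pix2z(c,P,d['uv'],.02),3)) for d in spotter.find_in(t,n)])
    for t in ['dowel_a','dowel_b','dowel_c','dowel_d']:
        print(t,[(np.round(d['uv'],1),round(d['conf'],2),np.round(pix2z(c,P,d['uv'],.016),3)) for d in spotter.landmark_of(t,n)])
E
```

```text
pics
{'clock': 0.0, 'joint_pos': array([-1.46061943e+00,  3.13973575e-01,  4.49641885e-02,  1.30357088e+00,
        2.79865568e-05,  1.43120106e+00]), 'qvel': array([ 7.65798944e-04, -1.70237286e-03, -1.60597499e-03,  4.27223336e-05,
       -6.07876796e-05,  1.62173545e-03]), 'tau': array([-2.41104724e-03, -4.80622780e+01,  2.98534906e+01,  1.94676616e-02,
       -4.97706640e-05, -2.61539931e-06]), 'tcp_pos': array([ 0.14207587, -0.55665043,  0.23041806]), 'orientation': array([-8.91669051e-04,  9.92211470e-01,  1.24561641e-01,  2.71114550e-05]), 'wrist_force': array([0.47838816, 0.40792099, 0.10439429]), 'ft_torque': array([ 0.01242936, -0.01515519, -0.03444637]), 'grip_force': 0.0, 'finger_gap': 0.08547813674957966}
scene {'fx': 473.44204659331905, 'fy': 473.44204659331905, 'cx': 263.2052561365652, 'cy': 196.7550133210438, 'k1': 0.004007361590893801, 'xyz': array([0.19975489, 0.52399358, 0.89350325]), 'attitude': array([ 0.09280808, -0.26647852,  0.90786615, -0.31008855])}
roll_small [(array([316., 143.]), 0.8, array([ 0.549, -0.264,  0.02 ])), (array([277., 117.]), 0.75, array([ 0
[... 2754 characters left out ...]
([244.4, 162.6]), 0.89, array([ 0.622, -0.023,  0.016])), (array([218. , 164.4]), 0.73, array([0.618, 0.044, 0.016])), (array([284.7, 159. ]), 0.71, array([ 0.629, -0.125,  0.016]))]
dowel_c [(array([186.3, 167.5]), 0.94, array([0.611, 0.124, 0.016])), (array([244.4, 162.6]), 0.89, array([ 0.622, -0.023,  0.016])), (array([218. , 164.4]), 0.73, array([0.618, 0.044, 0.016])), (array([284.7, 159. ]), 0.71, array([ 0.629, -0.125,  0.016]))]
dowel_d [(array([186.3, 167.5]), 0.94, array([0.611, 0.124, 0.016])), (array([244.4, 162.6]), 0.89, array([ 0.622, -0.023,  0.016])), (array([218. , 164.4]), 0.73, array([0.618, 0.044, 0.016])), (array([284.7, 159. ]), 0.71, array([ 0.629, -0.125,  0.016]))]
```

View pics/top0.png

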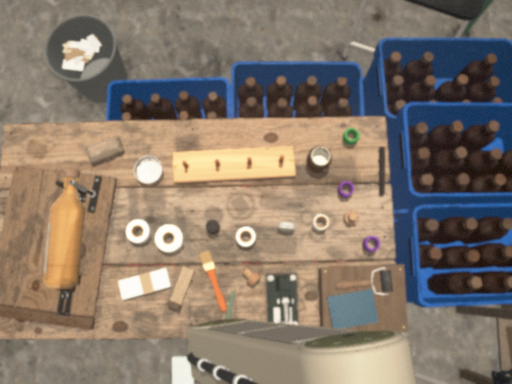

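View pics/scene0.png

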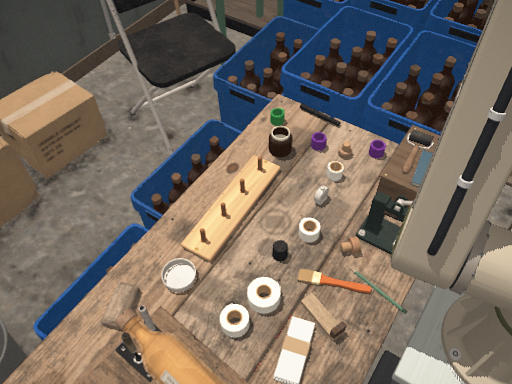

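Top view: white rolls are large (137,232), full (168,238), medium (246,237) and small (321,222). The look-alikes are green (351,136), purple (346,189) and purple (371,243). Other things near the small roll are the grey cylinder (287,228) and the cork (350,218). The dish is at (148,170), the left end of the rack, so small goes to dowel_a and full to dowel_d. Dowels run from (186,167) to (281,160), and the pot is at (319,157). I'll refine the positions and check the small roll in a crop.

```bash
cat >> h.py <<'E'
from scipy.optimize import least_squares
def hull_c(c,P,x,y,r,z0,z1):
    a=np.linspace(0,2*np.pi,60); o=[]
    pts=np.vstack([np.c_[x+r*np.cos(a),y+r*np.sin(a),0*a+z] for z in (z0,z1)])
    h=cv2.convexHull(proj(c,P,pts).astype(np.float32)); m=cv2.moments(h)
    return np.array([m['m10'],m['m01']])/m['m00'], m['m00']
def locate(c,P,region,r,h=.032,z0=0):
    cs=cv2.findContours(region.astype(np.uint8),cv2.RETR_EXTERNAL,cv2.CHAIN_APPROX_NONE)[0]
    k=max(cs,key=cv2.contourArea); hh=cv2.convexHull(k); m=cv2.moments(hh); u=np.array([m['m10'],m['m01']])/m['m00']
    x0=pix2z(c,P,u,z0+h/2)[:2]
    s=least_squares(lambda p:hull_c(c,P,p[0],p[1],r,z0,z0+h)[0]-u,x0)
    return s.x, np.round(m['m00']/hull_c(c,P,*s.x,r,z0,z0+h)[1],2), u
RAD=dict(roll_small=.019,roll_medium=.0235,roll_large=.0285,roll_full=.0335)
E
python3 - <<'E'
from h import *
for n in ['scene','top']:
    c=cams.read_camera(n); P=campose(n,c)
    for t,r in RAD.items():
        for d in spotter.cut_out(t,n):
            x,a,u=locate(c,P,d['region'],r); px=c['pixels'][d['region']].mean(0)
            print(n,t,round(d['conf'],2),np.round(x,4),'area ratio',a,np.round(u),np.round(px))
    for d in spotter.cut_out('water_dish',n)[:1]: print('dish',locate(c,P,d['region'],.036,.021)[:2])
    if n=='top':
        im=cv2.cvtColor(c['pixels'],cv2.COLOR_RGB2BGR)
        cv2.imwrite('pics/crop1.png',np.hstack([cv2.resize(im[120:270,280:400],None,fx=3.3,fy=3.3,interpolation=2),cv2.resize(im[140:180,175:295],(400,495*40//150*3//3+0)) if 0 else cv2.resize(im[120:270,165:285],None,fx=3.3,fy=3.3,interpolation=2)]))
E
```

```text
scene roll_small 0.7 [ 0.5486 -0.2769] area ratio 0.98 [319. 141.] [ 96.  54. 107.]
scene roll_small 0.65 [ 0.4113 -0.3331] area ratio 0.91 [377. 148.] [ 95.  51. 108.]
scene roll_small 0.64 [ 0.6876 -0.2991] area ratio 0.81 [277. 116.] [ 51. 110.  59.]
scene roll_small 0.63 [ 0.4675 -0.2106] area ratio 0.96 [335. 170.] [182. 163. 140.]
scene roll_medium 0.82 [ 0.4349 -0.0248] area ratio 0.93 [309. 229.] [195. 181. 163.]
scene roll_medium 0.62 [0.4524 0.2388] area ratio 1.21 [235. 320.] [218. 207. 193.]
scene roll_large 0.89 [0.4529 0.2397] area ratio 0.93 [234. 320.] [217. 207. 192.]
scene roll_full 0.65 [0.4342 0.1639] area ratio 0.97 [264. 295.] [217. 208. 195.]
dish (array([0.60956571, 0.21756933]), np.float64(0.9))
top roll_small 0.76 [ 0.6888 -0.2968] area ratio 0.78 [351. 136.] [ 90. 136.  81.]
top roll_small 0.73 [ 0.5492 -0.2744] area ratio 0.88 [345. 189.] [128.  85. 128.]
top roll_small 0.69 [ 0.4095 -0.3322] area ratio 0.96 [371. 244.] [133.  91. 132.]
top roll_small 0.59 [ 0.4673 -0.2077] area ratio 0.92 [320. 222.] [214. 194. 165.]
top roll_medium 0.76 [ 0.4351 -0.0242] area ratio 0.87 [246. 236.] [242. 233. 216.]
top roll_medium 0.67 [0.608  0.2228] area ratio 1.97 [147. 169.] [232. 223. 209.]
top roll_large 0.89 [0.4513 0.2413] area ratio 0.91 [138. 231.] [229. 221. 206.]
top roll_full 0.87 [0.4327 0.1653] area ratio 0.97 [169. 238.] [239. 234. 222.]
dish (array([0.61024522, 0.2217701 ]), np.float64(0.86))
```

View pics/crop1.png

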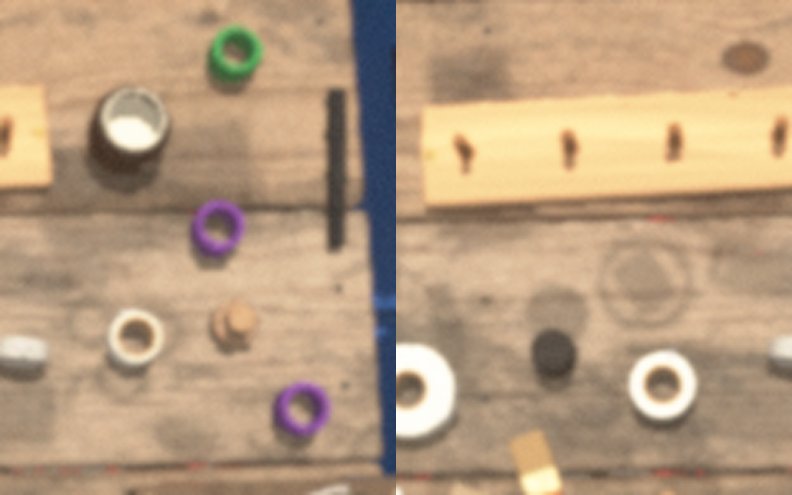

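The white ring at crop (135,337), top (320,222), is the small roll. The purple and green rings are decoys. Next I work out the first move and the rack pose.

```bash
python3 - <<'E'
from h import *
s=env.get_state(); T=rot(s['orientation']); p=np.array(s['tcp_pos'])
tgt=np.array([.467,-.209,.16]); N=10
dang=-np.deg2rad(90-np.degrees(np.arctan2(T[1,0],T[0,0])))/N
for i in range(N):
    d=T.T@(tgt-p)/(N-i)
    row=np.round([*(d/.25),0,0,dang/np.pi],3); print(row.tolist())
    p=p+T@(row[:3]*.25); T=T@R.from_rotvec([0,0,row[5]*np.pi]).as_matrix()
print(p,T.round(3))
for n in ['scene','top']:
    c=cams.read_camera(n); P=campose(n,c)
    d=spotter.cut_out('roll_rack',n)[0]['region'].astype(np.uint8)
    d=cv2.morphologyEx(d,cv2.MORPH_OPEN,np.ones((7,7)))
    k=max(cv2.findContours(d,0,1)[0],key=cv2.contourArea)[:,0]
    w=np.array([pix2z(c,P,u,.016)[:2] for u in k],np.float32)
    print(n,cv2.minAreaRect(w))
    (cx,cy),_,_=cv2.minAreaRect(w)
    for d in spotter.landmark_of('dowel_a',n): print(d['uv'].round(1) if hasattr(d['uv'],'round') else d['uv'],pix2z(c,P,d['uv'],.016)[:2].round(4))
E
```

```text
[0.16, -0.103, 0.029, 0.0, 0.0, -0.042]
[0.172, -0.081, 0.028, 0.0, 0.0, -0.042]
[0.182, -0.057, 0.029, 0.0, 0.0, -0.042]
[0.188, -0.033, 0.028, 0.0, 0.0, -0.042]
[0.19, -0.008, 0.029, 0.0, 0.0, -0.042]
[0.19, 0.017, 0.028, 0.0, 0.0, -0.042]
[0.186, 0.042, 0.029, 0.0, 0.0, -0.042]
[0.179, 0.066, 0.028, 0.0, 0.0, -0.042]
[0.168, 0.089, 0.029, 0.0, 0.0, -0.042]
[0.155, 0.11, 0.028, 0.0, 0.0, -0.042]
[ 0.46707591 -0.20913219  0.1600635 ] [[ 0.002  1.     0.   ]
 [ 1.    -0.002 -0.   ]
 [-0.     0.    -1.   ]]
scene ((0.6187224388122559, 0.006372049450874329), (0.08332102745771408, 0.3108024299144745), 2.2197463512420654)
[224.0, 215.5] [0.6162 0.0474]
[202.7, 240.3] [0.6165 0.1267]
[244.5, 186.7] [ 0.6243 -0.0476]
[263.2, 168.4] [ 0.6181 -0.1203]
top ((0.6201894283294678, 0.00465807318687439), (0.08408404141664505, 0.30813372135162354), 2.195190191268921)
[282.9, 162.0] [ 0.6217 -0.1204]
[247.4, 161.0] [ 0.6257 -0.0305]
[186.9, 164.9] [0.6181 0.1226]
[217.2, 164.9] [0.6168 0.0459]
```

Request:
jog_arm([
  [[0.16, -0.103, 0.029, 0, 0, -0.042, 0], [0.172, -0.081, 0.028, 0, 0, -0.042, 0], [0.182, -0.057, 0.029, 0, 0, -0.042, 0], [0.188, -0.033, 0.028, 0, 0, -0.042, 0], [0.19, -0.008, 0.029, 0, 0, -0.042, 0], [0.19, 0.017, 0.028, 0, 0, -0.042, 0], [0.186, 0.042, 0.029, 0, 0, -0.042, 0], [0.179, 0.066, 0.028, 0, 0, -0.042, 0], [0.168, 0.089, 0.029, 0, 0, -0.042, 0], [0.155, 0.11, 0.028, 0, 0, -0.042, 0], [0, 0, 0, 0, 0, 0, 0]],
], force=30)

```text
clock: 3.1
tcp_pos: [0.4696, -0.2047, 0.1592]
orientation: [-0.0, 0.704, 0.71, 0.001]
wrist_force: [-0.6, -0.1, -0.2]
finger_gap: 0.0852
grip_force: 0.0
```

```bash
cat > w.py <<'E'
from h import *
import sys
s=env.get_state(); c=cams.read_camera('wrist'); P=campose('wrist',c,s)
T=rot(s['orientation'])
print('t',round(s['clock'],2),'tcp',np.round(s['tcp_pos'],4),'yaw',round(np.degrees(np.arctan2(T[1,0],T[0,0])),2),'tilt',np.round(T[:,2],3),'cam',P[1].round(3))
if sys.argv[1]!='-': save(c,sys.argv[1])
for t in sys.argv[2:]:
    if t.startswith('dowel'):
        for d in spotter.landmark_of(t,'wrist'): print(t,np.round(d['conf'],2),np.round(d['uv']),pix2z(c,P,d['uv'],.016)[:2].round(4))
    else:
        for d in spotter.cut_out(t,'wrist'):
            x,a,u=locate(c,P,d['region'],RAD[t]); print(t,np.round(d['conf'],2),x.round(4),'area',a,u.round())
E
python3 w.py w1.png roll_small dowel_a
```

```text
t 3.1 tcp [ 0.4696 -0.2047  0.1592] yaw 90.48 tilt [ 0.     0.002 -1.   ] cam [ 0.469 -0.128  0.301]
roll_small 0.95 [ 0.5473 -0.2766] area 0.81 [324. 240.]
roll_small 0.81 [ 0.4673 -0.2104] area 0.95 [256. 186.]
roll_small 0.74 [ 0.4115 -0.334 ] area 0.95 [211. 281.]
roll_small 0.57 [ 0.6875 -0.2998] area 0.94 [438. 258.]
dowel_a 0.98 [412.  97.] [ 0.6246 -0.1161]
dowel_a 0.82 [428.   4.] [ 0.6239 -0.0362]
```

View pics/w1.png

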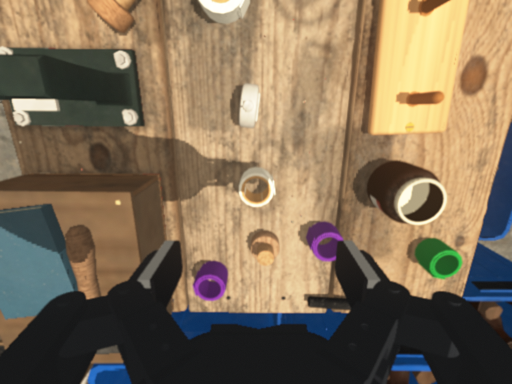

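Request:
jog_arm([
  [[-0.022, -0.01, 0.155, 0, 0, 0, 0], [0, 0, 0.16, 0, 0, 0, 0], [0, 0, 0.16, 0, 0, 0, 0], [0, 0, 0.145, 0, 0, 0, 0], [0, 0, 0, 0, 0, 0, 255], [0, 0, 0, 0, 0, 0, 255], [0, 0, 0, 0, 0, 0, 255], [0, 0, 0, 0, 0, 0, 255], [0, 0, 0, 0, 0, 0, 255], [0, 0, 0, 0, 0, 0, 255]],
], force=30)

```text
clock: 4.25
tcp_pos: [0.466, -0.2164, 0.0076]
orientation: [0.003, 0.708, 0.706, -0.0]
wrist_force: [-2.3, -1.5, 6.6]
finger_gap: 0.0378
grip_force: 30.1
```

Request:
jog_arm([
  [[0, 0, -0.16, 0, 0, 0, 255], [0, 0, -0.17, 0, 0, 0, 255], [0.168, 0.074, 0, 0, 0, 0, 255], [0.168, 0.074, 0, 0, 0, 0, 255], [0.168, 0.074, 0, 0, 0, 0, 255], [0.168, 0.074, 0, 0, 0, 0, 255], [0.168, 0.074, 0, 0, 0, 0, 255], [0.168, 0.074, 0, 0, 0, 0, 255], [0.168, 0.074, 0, 0, 0, 0, 255], [0.168, 0.074, 0, 0, 0, 0, 255], [0, 0, 0, 0, 0, 0, 255], [0, 0, 0, 0, 0, 0, 255]],
])

```text
clock: 5.45
tcp_pos: [0.6134, 0.1224, 0.0883]
orientation: [0.001, 0.707, 0.707, 0.0]
wrist_force: [-0.7, 0.2, -0.0]
finger_gap: 0.0378
grip_force: 30.5
```

```bash
python3 w.py w2.png dowel_a
```

```text
t 5.45 tcp [0.6134 0.1224 0.0883] yaw 90.06 tilt [ 0.001 -0.    -1.   ] cam [0.613 0.199 0.23 ]
dowel_a 0.76 [262. 203.] [0.6167 0.1216]
```

View pics/w2.png

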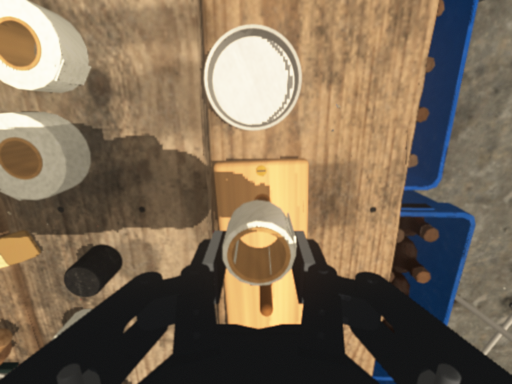

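```bash
python3 - <<'E'
from h import *
s=env.get_state(); c=cams.read_camera('wrist'); P=campose('wrist',c,s)
print('rim',pix2z(c,P,(258,258),.1127).round(4), 'board edge',[pix2z(c,P,u,.016).round(4)[:2] for u in [(216,162),(306,159)]],'screw',pix2z(c,P,(262,171),.016).round(4))
for d in spotter.cut_out('roll_small','wrist'): print(d['conf'],locate(c,P,d['region'],.019,z0=.0807))
for y in ((.6149,.1254),(.618,.0455)): print(proj(c,P,[[*y,.016],[*y,.058]]))
E
```

```text
rim [0.6122 0.125  0.1127] board edge [array([0.5779, 0.1551]), array([0.6513, 0.1574])] screw [0.6155 0.1475 0.016 ]
0.88 (array([0.61293728, 0.12706382]), np.float64(0.97), array([259.31341483, 243.64554197]))
[[261.22283662 196.39376749]
 [261.87126675 215.42669503]]
[[264.47813255 276.89352734]
 [265.6782751  309.19730296]]
```

Request:
jog_arm([
  [[-0.016, 0.012, 0.08, 0, 0, 0, 255], [0, 0, 0.12, 0, 0, 0, 255], [0, 0, 0.053, 0, 0, 0, 255], [0, 0, 0, 0, 0, 0, 255], [0, 0, 0, 0, 0, 0, 0], [0, 0, 0, 0, 0, 0, 0], [0, 0, 0, 0, 0, 0, 0], [0, 0, 0, 0, 0, 0, 0], [0, 0, -0.15, 0, 0, 0, 0], [0, 0, -0.2, 0, 0, 0, 0], [-0.11, -0.145, -0.05, 0, 0, 0, 0], [-0.11, -0.145, 0, 0, 0, 0, 0], [-0.11, -0.145, 0, 0, 0, 0, 0], [-0.12, -0.145, 0, 0, 0, 0, 0], [-0.12, -0.145, 0, 0, 0, 0, 0], [0, 0, 0, 0, 0, 0, 0], [0, 0, 0, 0, 0, 0, 0]],
])

```text
clock: 7.35
tcp_pos: [0.4344, -0.0257, 0.1249]
orientation: [0.001, 0.708, 0.706, 0.0]
wrist_force: [0.4, 0.2, 0.4]
finger_gap: 0.0854
grip_force: 0.0
```

```bash
python3 w.py w3.png roll_medium dowel_a; python3 - <<'E'
from h import *
c=cams.read_camera('top'); P=campose('top',c)
for d in spotter.cut_out('roll_small','top'): print(d['conf'],locate(c,P,d['region'],.019,z0=.016))
E
```

```text
t 7.35 tcp [ 0.4344 -0.0257  0.1249] yaw 89.8 tilt [ 0.002 -0.    -1.   ] cam [0.434 0.051 0.267]
roll_medium 0.93 [ 0.435  -0.0252] area 0.94 [259. 190.]
roll_medium 0.48 [0.4329 0.1265] area 0.12 [256.   5.]
dowel_a 0.93 [435. 266.] [ 0.6255 -0.1135]
dowel_a 0.66 [464. 118.] [0.6217 0.0415]
dowel_a 0.63 [446. 200.] [ 0.6215 -0.0375]
0.73 (array([ 0.68287185, -0.2918847 ]), np.float64(0.87), array([349.98611111, 136.0629085 ]))
0.71 (array([ 0.54569512, -0.2719875 ]), np.float64(0.83), array([345.20585702, 189.15848407]))
0.66 (array([ 0.40895894, -0.32868293]), np.float64(0.81), array([371.04651163, 243.80275624]))
0.65 (array([0.61538713, 0.00399665]), np.float64(16.06), array([233.54988239, 163.50205249]))
0.58 (array([0.61454092, 0.12417568]), np.float64(0.99), array([185.35745614, 164.64692982]))
0.49 (array([0.44877429, 0.23808322]), np.float64(1.94), array([138.18685245, 231.61950697]))
0.28 (array([0.60462846, 0.21728402]), np.float64(2.45), array([148.11331608, 169.18032787]))
```

View pics/w3.png

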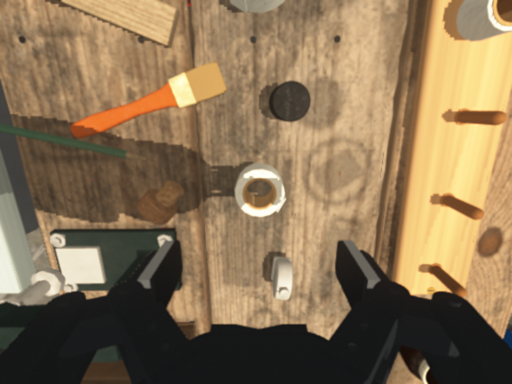

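The small roll is round dowel_a, and the medium roll (259,190) is centred below the gripper with clear space on both sides.

Request:
jog_arm([
  [[0.002, 0.002, 0.16, 0, 0, 0, 0], [0, 0, 0.16, 0, 0, 0, 0], [0, 0, 0.16, 0, 0, 0, 0], [0, 0, 0.004, 0, 0, 0, 255], [0, 0, 0, 0, 0, 0, 255], [0, 0, 0, 0, 0, 0, 255], [0, 0, 0, 0, 0, 0, 255], [0, 0, 0, 0, 0, 0, 255], [0, 0, -0.16, 0, 0, 0, 255], [0, 0, -0.17, 0, 0, 0, 255], [0.055, 0.148, 0, 0, 0, 0, 255], [0.055, 0.148, 0, 0, 0, 0, 255], [0.055, 0.148, 0, 0, 0, 0, 255], [0.055, 0.148, 0, 0, 0, 0, 255], [0.055, 0.148, 0, 0, 0, 0, 255], [0, 0, 0, 0, 0, 0, 255], [0, 0, 0, 0, 0, 0, 255]],
])

```text
clock: 9.3
tcp_pos: [0.6204, 0.0441, 0.0858]
orientation: [0.0, 0.707, 0.707, -0.0]
wrist_force: [-0.2, 0.1, -1.1]
finger_gap: 0.0463
grip_force: 31.4
```

```bash
cat > g.py <<'E'
from h import *
import sys
t=sys.argv[1]
s=env.get_state(); c=cams.read_camera('wrist'); P=campose('wrist',c,s)
z0=s['tcp_pos'][2]-float(sys.argv[2])
for d in spotter.cut_out(t,'wrist'): print(t,round(d['conf'],2),locate(c,P,d['region'],RAD[t],z0=z0))
E
python3 w.py w4.png dowel_b; python3 g.py roll_medium .006
```

```text
t 9.3 tcp [0.6204 0.0441 0.0858] yaw 89.96 tilt [-0. -0. -1.] cam [0.62  0.121 0.228]
dowel_b 0.87 [257. 206.] [0.6192 0.041 ]
dowel_b 0.68 [16. 49.] [0.4484 0.1606]
dowel_b 0.59 [253. 106.] [0.6163 0.1226]
dowel_b 0.24 [262. 240.] [0.6232 0.0095]
roll_medium 0.88 (array([0.61905299, 0.04247231]), np.float64(0.96), array([258.91435249, 257.45549847]))
```

View pics/w4.png

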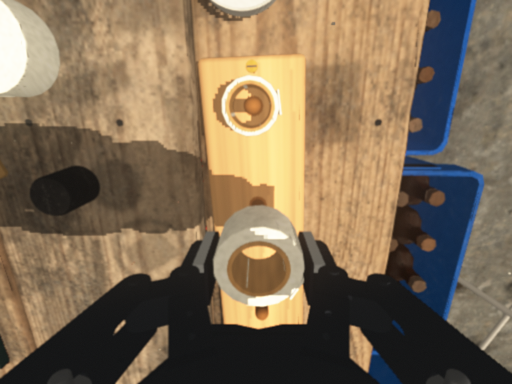

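Request:
jog_arm([
  [[-0.002, 0, 0.08, 0, 0, 0, 255], [0, 0, 0.12, 0, 0, 0, 255], [0, 0, 0.052, 0, 0, 0, 255], [0, 0, 0, 0, 0, 0, 255], [0, 0, 0, 0, 0, 0, 0], [0, 0, 0, 0, 0, 0, 0], [0, 0, 0, 0, 0, 0, 0], [0, 0, 0, 0, 0, 0, 0], [0, 0, -0.15, 0, 0, 0, 0], [0, 0, -0.2, 0, 0, 0, 0], [0.131, -0.113, -0.05, 0, 0, 0, 0], [0.131, -0.113, 0, 0, 0, 0, 0], [0.131, -0.113, 0, 0, 0, 0, 0], [0.131, -0.113, 0, 0, 0, 0, 0], [0.131, -0.113, 0, 0, 0, 0, 0], [0.131, -0.112, 0, 0, 0, 0, 0], [0, 0, 0, 0, 0, 0, 0], [0, 0, 0, 0, 0, 0, 0]],
])

```text
clock: 11.3
tcp_pos: [0.4509, 0.241, 0.1232]
orientation: [0.0, 0.707, 0.707, 0.0]
wrist_force: [0.3, -0.3, 0.3]
finger_gap: 0.0854
grip_force: 0.0
```

```bash
python3 w.py w5.png roll_large roll_full; python3 - <<'E'
from h import *
c=cams.read_camera('top'); P=campose('top',c)
for d in spotter.cut_out('roll_medium','top'): print(d['conf'],locate(c,P,d['region'],.0235,z0=.016))
E
```

```text
t 11.3 tcp [0.4509 0.241  0.1232] yaw 90.06 tilt [ 0.001 -0.    -1.   ] cam [0.45  0.317 0.265]
roll_large 0.77 [0.4528 0.239 ] area 0.95 [261. 193.]
roll_full 0.65 [0.4341 0.1629] area 0.95 [243. 261.]
0.62 (array([0.61927202, 0.04349606]), np.float64(0.8), array([217.68560606, 162.23737374]))
```

View pics/w5.png

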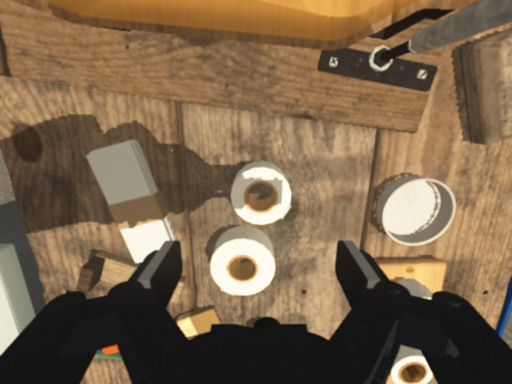

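The large roll (261,193) sits between the open fingers, and both finger landing spots are clear.

Request:
jog_arm([
  [[-0.005, 0.006, 0.16, 0, 0, 0, 0], [0, 0, 0.16, 0, 0, 0, 0], [0, 0, 0.16, 0, 0, 0, 0], [0, 0, 0.002, 0, 0, 0, 255], [0, 0, 0, 0, 0, 0, 255], [0, 0, 0, 0, 0, 0, 255], [0, 0, 0, 0, 0, 0, 255], [0, 0, 0, 0, 0, 0, 255], [0, 0, -0.17, 0, 0, 0, 255], [0, 0, -0.17, 0, 0, 0, 255], [-0.158, 0.097, 0, 0, 0, 0, 255], [-0.158, 0.097, 0, 0, 0, 0, 255], [-0.158, 0.097, 0, 0, 0, 0, 255], [-0.158, 0.097, 0, 0, 0, 0, 255], [-0.158, 0.097, 0, 0, 0, 0, 255], [-0.158, 0.097, 0, 0, 0, 0, 255], [-0.158, 0.097, 0, 0, 0, 0, 255], [0, 0, 0, 0, 0, 0, 255], [0, 0, 0, 0, 0, 0, 255]],
])

```text
clock: 13.45
tcp_pos: [0.6224, -0.039, 0.0877]
orientation: [0.0, 0.708, 0.706, 0.0]
wrist_force: [-0.8, 0.9, -1.0]
finger_gap: 0.0558
grip_force: 32.6
```

```bash
python3 w.py w6.png dowel_c; python3 g.py roll_large .004
```

```text
t 13.45 tcp [ 0.6224 -0.039   0.0877] yaw 89.79 tilt [ 0.001  0.    -1.   ] cam [0.622 0.037 0.23 ]
dowel_c 0.88 [252. 103.] [0.6179 0.0412]
dowel_c 0.78 [257. 200.] [ 0.6214 -0.0371]
```

View pics/w6.png

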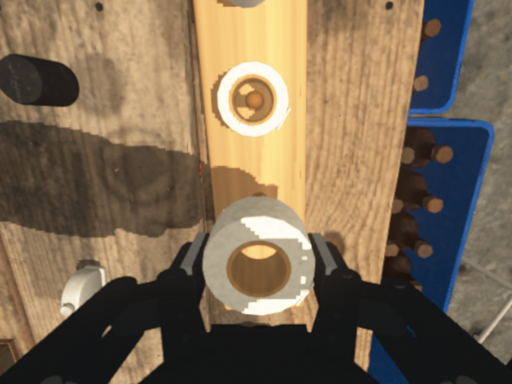

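Request:
jog_arm([
  [[0.007, -0.004, 0.08, 0, 0, 0, 255], [0, 0, 0.12, 0, 0, 0, 255], [0, 0, 0.068, 0, 0, 0, 255], [0, 0, 0, 0, 0, 0, 255], [0, 0, 0, 0, 0, 0, 0], [0, 0, 0, 0, 0, 0, 0], [0, 0, 0, 0, 0, 0, 0], [0, 0, 0, 0, 0, 0, 0], [0, 0, -0.15, 0, 0, 0, 0], [0, 0, -0.2, 0, 0, 0, 0], [0.134, -0.125, -0.05, 0, 0, 0, 0], [0.134, -0.125, 0, 0, 0, 0, 0], [0.134, -0.125, 0, 0, 0, 0, 0], [0.134, -0.125, 0, 0, 0, 0, 0], [0.134, -0.125, 0, 0, 0, 0, 0], [0.134, -0.126, 0, 0, 0, 0, 0], [0, 0, 0, 0, 0, 0, 0], [0, 0, 0, 0, 0, 0, 0]],
])

```text
clock: 15.45
tcp_pos: [0.4335, 0.1659, 0.1209]
orientation: [0.001, 0.707, 0.707, 0.0]
wrist_force: [0.9, 0.1, 0.7]
finger_gap: 0.085
grip_force: 0.0
```

```bash
python3 w.py w7.png roll_full; python3 - <<'E'
from h import *
c=cams.read_camera('top'); P=campose('top',c)
for d in spotter.cut_out('roll_large','top'): print(d['conf'],locate(c,P,d['region'],.0285,z0=.016))
E
```

```text
t 15.45 tcp [0.4335 0.1659 0.1209] yaw 90.05 tilt [ 0.002 -0.    -1.   ] cam [0.433 0.242 0.263]
roll_full 0.69 [0.434  0.1626] area 0.95 [259. 195.]
0.84 (array([ 0.61945372, -0.03246674]), np.float64(0.88), array([248.15617433, 161.66020985]))
```

View pics/w7.png

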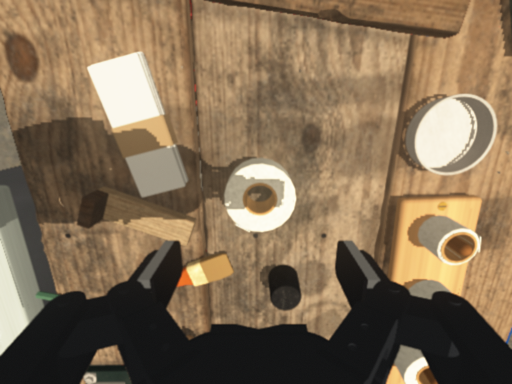

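Request:
jog_arm([
  [[-0.012, 0.002, 0.16, 0, 0, 0, 0], [0, 0, 0.16, 0, 0, 0, 0], [0, 0, 0.16, 0, 0, 0, 0], [0, 0, 0, 0, 0, 0, 255], [0, 0, 0, 0, 0, 0, 255], [0, 0, 0, 0, 0, 0, 255], [0, 0, 0, 0, 0, 0, 255], [0, 0, 0, 0, 0, 0, 255], [0, 0, -0.18, 0, 0, 0, 255], [0, 0, -0.18, 0, 0, 0, 255], [-0.16, 0.109, 0, 0, 0, 0, 255], [-0.16, 0.109, 0, 0, 0, 0, 255], [-0.16, 0.109, 0, 0, 0, 0, 255], [-0.16, 0.109, 0, 0, 0, 0, 255], [-0.16, 0.108, 0, 0, 0, 0, 255], [-0.16, 0.108, 0, 0, 0, 0, 255], [-0.158, 0.108, 0, 0, 0, 0, 255], [0, 0, 0, 0, 0, 0, 255], [0, 0, 0, 0, 0, 0, 255]],
])

```text
clock: 17.55
tcp_pos: [0.624, -0.1188, 0.0904]
orientation: [0.0, 0.708, 0.706, 0.0]
wrist_force: [-0.4, 0.4, -1.3]
finger_gap: 0.0671
grip_force: 35.0
```

```bash
python3 w.py w8.png dowel_d; python3 g.py roll_full .001
```

```text
t 17.55 tcp [ 0.624  -0.1188  0.0904] yaw 89.8 tilt [ 0.  0. -1.] cam [ 0.624 -0.042  0.232]
dowel_d 0.79 [262. 200.] [ 0.6269 -0.1177]
dowel_d 0.62 [258.  98.] [ 0.6236 -0.035 ]
roll_full 0.95 (array([ 0.62269598, -0.11618103]), np.float64(0.98), array([258.44278269, 259.35381826]))
roll_full 0.56 (array([ 0.62300781, -0.04014966]), np.float64(0.88), array([258.89782538,  98.78733718]))
```

View pics/w8.png

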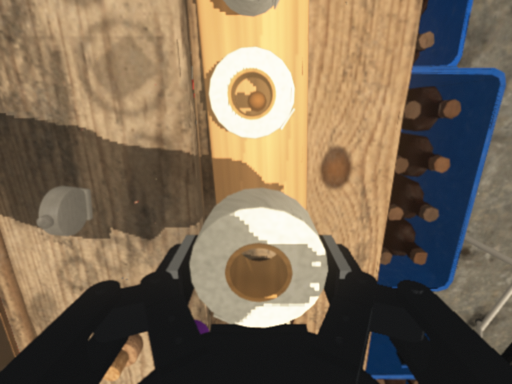

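Request:
jog_arm([
  [[0, 0.006, 0.08, 0, 0, 0, 255], [0, 0, 0.14, 0, 0, 0, 255], [0, 0, 0.068, 0, 0, 0, 255], [0, 0, 0, 0, 0, 0, 255], [0, 0, 0, 0, 0, 0, 0], [0, 0, 0, 0, 0, 0, 0], [0, 0, 0, 0, 0, 0, 0], [0, 0, 0, 0, 0, 0, 0], [0, 0, -0.15, 0, 0, 0, 0], [0, 0, -0.2, 0, 0, 0, 0], [0, -0.1, -0.15, 0, 0, 0, 0], [0, -0.18, -0.05, 0, 0, 0, 0], [0, -0.18, 0, 0, 0, 0, 0], [0, -0.15, 0, 0, 0, 0, 0], [0, 0, 0, 0, 0, 0, 0], [0, 0, 0, 0, 0, 0, 0]],
])

```text
clock: 19.35
tcp_pos: [0.4726, -0.1177, 0.1567]
orientation: [0.001, 0.708, 0.706, 0.0]
wrist_force: [1.0, -0.9, 0.2]
finger_gap: 0.0852
grip_force: 0.0
```

```bash
python3 - <<'E'
from h import *
for n in ['scene','top']:
    c=cams.read_camera(n); P=campose(n,c)
    for t in RAD:
        for d in spotter.cut_out(t,n):
            x,a,u=locate(c,P,d['region'],RAD[t],z0=.016)
            if .58<x[0]<.65: print(n,t,round(d['conf'],2),x.round(4),a)
    for d in spotter.cut_out('water_dish',n)[:1]: print('dish',locate(c,P,d['region'],.036,.021)[:2])
    if n=='scene':
        im=cv2.cvtColor(c['pixels'],cv2.COLOR_RGB2BGR); cv2.imwrite('pics/fin.png',cv2.resize(im[120:310,140:330],None,fx=3,fy=3,interpolation=2))
E
```

```text
scene roll_small 0.61 [0.6157 0.1228] 0.84
scene roll_medium 0.77 [0.619  0.0424] 0.95
scene roll_large 0.61 [ 0.6195 -0.0342] 0.94
scene roll_full 0.66 [ 0.6233 -0.1136] 0.95
dish (array([0.61060528, 0.21771907]), np.float64(0.88))
top roll_small 0.65 [0.6149 0.1239] 0.91
top roll_medium 0.6 [0.619  0.0443] 0.82
top roll_large 0.28 [0.6146 0.1241] 0.44
top roll_full 0.38 [0.6135 0.0367] 4.55
dish (array([0.60954198, 0.22278836]), np.float64(0.91))
```

View pics/fin.png

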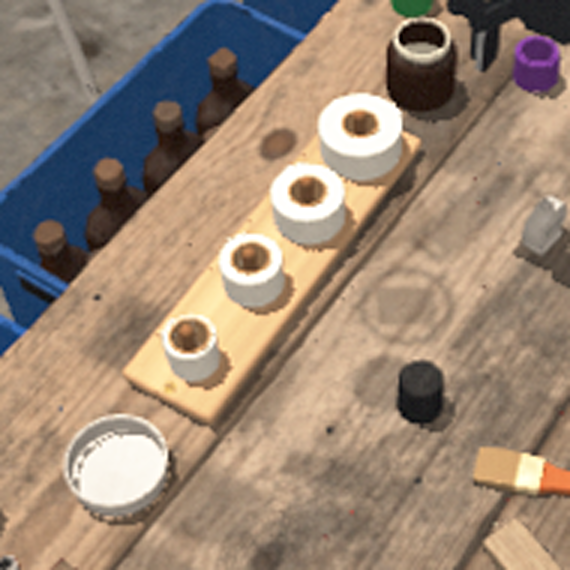

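All four rolls lie flat on their dowels, small at the dish end up to full by the pot, and the dish hasn't moved.

```bash
python3 -c "
from workcell import ticket; print(ticket.hand_in())"
```

```text
the job is handed in; nothing more can be done
None
```

I put all four rolls flat on the dowels, smallest beside the water dish up to biggest at the far end, left the dish where it stood, and handed the job in at about 19 s on the robot's clock; no verdict came back.

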